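Put the dried skate tool away in its tray

TASK

The skate tool has dried standing on edge in the drying rack. Lift it out and lay it down flat on the white tiles, letting go of it, then take it again across its handle and lay it flat in its shaped pocket in the tool tray, big head in the long bay, down on the pocket's floor. Do not let it drop, and leave the brush, the jar and the bearing puller where they are.

Things in the scene. Friction and masses are not known exactly. Their poses are not given: they have to be found in the camera images.
- tool_center (a point): Skate tool: flat yellow plastic dumb-bell 130 mm long, 44 wide, 14 thick, about 60 g; point = its centre. Own x along its length to the big head, y through thickness, z across width. Faces alike, either may lie up. Starts on its long edge (y level, z up) in the rack's middle slot, centre 28 mm above the tiles. Lying flat, its centre is 7 mm above what it lies on.
- tool_head (a point): Centre of the tool's big 44 x 44 mm head, 43 mm from its centre along its own x.
- tool_handle (a point): Middle of the tool's plain straight handle (68 mm long, 22 mm wide, 14 mm thick), at -13 mm along the tool's own x; same axes as tool_center.
- tool_end (a point): Centre of the tool's small cross-bar end (18 mm long, 44 mm wide), at -56 mm along the tool's own x. Stood on edge on the tiles (centre at 22 mm) the tool keeps standing; a sideways push near its top tips it over flat.
- rack_floor (a point): Grey plastic drying rack, fixed, 150 x 90 x 28 mm; point = centre of its floor's top, 6 mm above the tiles; x along the slots, z up. Three slots 18 mm wide, 23 mm apart (tool in the middle one), between walls 22 mm high that stand only at x +33 to +59 and -64 to -50 mm of this point; beside the tool's handle there is only flat floor.
- pocket (a point): Tool tray, fixed: dark steel plate 216 x 160 x 5 mm with bright aluminium walls; point = centre of the floor of the tool's pocket, 5 mm above the tiles; x along the pocket to the long bay, z up. Pocket 136 x 50 mm inside (3 mm play all round the tool), walls 4 mm thick, 10 high. From -38 to +28 mm along x it has no side walls, only flat plate 80 mm to either side, for the fingers.
- pocket_long_bay (a point): Point on the pocket's floor where the middle of the big head goes, 43 mm from the pocket's centre; same axes. The long bay's walls reach from +28 to +68 mm from the pocket's centre.
- pocket_short_bay (a point): Point on the pocket's floor where the middle of the cross-bar end goes, 56 mm from the pocket's centre to -x; same axes. The bay reaches from -68 to -44 mm; two stubs (-44 to -38 mm) leave a 29 mm gap for the handle and keep out a tool laid the wrong way round.
- brush_mid (a point): Small wooden brush, about 140 x 24 x 10 mm along its own y, lying loose in a groove across the tray (+94 to +136 mm along x from the pocket's centre, walls 10 mm high); its middle, 5 mm above the tray plate. Stays there.
- jar_mid (a point): Brown glass jar with a tin lid, 60 mm across, 75 mm tall, standing loose; point half-way up on its axis. Stays there.
- puller_mid (a point): Red anodized bearing puller, standing loose, 73 mm tall, foot 38 mm across, T-bar 60 mm long on top; point half-way up on its axis. Stays there. Behind it and the jar stands a fixed cream bearing spinner, 150 mm tall, front face at x = 0.75 m or beyond.
Things that resemble listed ones, but are neither listed nor needed, are in the scene too. What is meant by the part that bears tool_center is not purple, and is the smaller of those in its own colour.

How it is judged:
By the outcome, as a careful person would: the job done as asked, in the order asked, and still so for the second after the job is handed in, with the robot touching nothing.
It also fails if it takes over 58 s, if anything falls off the work surface, if the arm or the gripper's body presses on something with over 40 N, if the wrist force passes 120 N, or if a joint passes its speed limit or range.

ROBOT

A 6-joint arm with a two-finger parallel gripper is mounted at the origin on the work surface. World frame = base frame: x ahead of the robot, y to its left, z up, the work surface at z = 0. Lengths are in m, angles in rad, forces in N, time in s.
With the tool pointing down it reaches from about 0.275 to 0.825 m from the base axis. Payload 4.9 kg.
Tool frame: the origin (TCP) lies midway between the tips of the shut fingers; the grasp point (between the pads) lies 19 mm behind it (grip_point_offset is the distance from the TCP to the grasp point, in m); z points along the fingers, y is the line along which they close (so a half turn about z gives the same grasp; the last joint's range is limited). The gripper opens to 85 mm and grips with 20 to 120 N. Pads are 22 mm wide; open, the fingers measure 114 mm over their backs; the gripper's body (76 mm by 85 mm) begins 54 mm behind the grasp point. The pads swing forward as they close: fully open they stand 13 mm farther back than shut.
Start: joints at [-1.385, 0.326, -0.193, 1.052, 0, 1.437], TCP at [0.173, -0.522, 0.231] pointing down, gripper open.
Joint ranges: [-2.65, 2.65], [-0.97, 1.79], [-1.3, 1.35], [-1.93, 2.1], [-1.47, 1.37], [-3.14, 3.14]. Speed limits (rad/s): [2.57, 2.57, 3.14, 3.14, 3.14, 3.14].

INTERFACE

Orientations are given as a rotation vector (axis times angle).
In Python, from cell import * gives the robot as it stands. Calls block until the motion is done:
- movep(position, orientation): joint-space move of the TCP to a pose.
- move_l(position, velocity=0.15, rot=None, until_force=None): straight line of the TCP; rot=None keeps the orientation; velocity is the mean speed in m/s. With until_force (N) it stops when the force on the tool has changed by that much, and returns True; else False.
- set_joints(angles): joint-space move.
- let_go() and grab(newtons=None): open the fingers fully, or close them until they stop; newtons is the grip in N (None keeps the last).
- sleep(seconds).
- ik(position, orientation): joint angles nearest the present ones, or None.
- get_state(): the state.
- grab_frame(name): name is "side" or "top"; returns a dict with "img" (384x512x3 uint8, red, green, blue), "fx", "fy", "cx", "cy" (pixels), "cam_to_world" (4x4, takes a point from camera to world coordinates). Camera axes: x right, y down, z forward; pixel columns grow to the right and rows downward; lengths in m; the calibration is good to about 2 mm. A picture is of the moment at which its call begins. There is no depth.
A pose or a line that the arm cannot do raises MotionError and nothing moves.
- sign_off(): hands the job in; it is judged then, once.
Trained networks look in the newest picture that a camera, given by its name, has taken for a name from the list of things; names that differ only in an ending like _2 or _b are one class to them, and where a whole thing is asked for, a point or a joint stands for the part that bears it (a point fixed in the world has none). Each returns a list of dicts, best first, with "score" (0 to 1); they miss things now and then, are a little off and sometimes report something else, mostly with a low value. They report only what shows in the picture. A call takes as long as a camera call. They do not tell look-alikes from the thing itself.
- spot_in(camera, name): "centre" ([column, row] in pixels, amid what is visible of it).
- silhouettes(camera, name): "mask" (384x512 bool, what is visible of it) and "centre" ([column, row] in pixels, amid what is visible of it).
- tip_of(camera, name): "centre" ([column, row] in pixels: a listed point, or the origin of a listed thing).
The state is a dict: "clock": time; "q": joint angles; "joint_velocities": joint speeds; "tau": joint torques, N m; "position": TCP position; "eef_rot": TCP orientation; "contact_force": force on the tool from outside, world axes, zero at the start; "wrist_torque": the same for the moment, N m; "finger_gap": opening from 0.0 (shut) to 1.0 (fully open); "grasp_force": force on a finger pad.
Only numpy, scipy, OpenCV 4.12 (cv2) and the standard library are available. Lean on these libraries where they do the work, as an engineer would, in place of code of your own. Each camera call takes 0.05 s, during which the arm holds its last target. There are 200 camera calls.

## Working session

There is one attempt and no reset: what is moved stays moved. The work goes in short steps, each a Python script; the robot and the scene stay as the last script left them, time stands still between calls to the robot, and variables do not carry over. Pictures are saved under pics/ and viewed, at most 10 in all, crops included, and the job is handed in when it is done.

```bash
mkdir -p pics; ls; cat > h.py <<'E'
from cell import *
import numpy as np, cv2
def px2w(f,p,z):
    T=np.array(f["cam_to_world"]); d=T[:3,:3]@np.array([(p[0]-f["cx"])/f["fx"],(p[1]-f["cy"])/f["fy"],1.])
    o=T[:3,3]; return o+d*(z-o[2])/d[2]
def w2px(f,w):
    T=np.linalg.inv(np.array(f["cam_to_world"])); c=T[:3,:3]@np.array(w)+T[:3,3]
    return np.array([f["fx"]*c[0]/c[2]+f["cx"],f["fy"]*c[1]/c[2]+f["cy"]])
def save(f,n): cv2.imwrite("pics/"+n,f["img"][:,:,::-1])
E
python3 - <<'E'
from h import *
Z=dict(tool_center=.028,tool_head=.028,tool_handle=.028,tool_end=.028,rack_floor=.006,pocket=.005,pocket_long_bay=.005,pocket_short_bay=.005,brush_mid=.01,jar_mid=.037,puller_mid=.036)
F={}
for c in("top","side"):
    f=grab_frame(c);F[c]=f;save(f,c+"0.png");print(c,np.round(np.array(f["cam_to_world"])[:3,3],3),f["fx"])
    for n,z in Z.items():
        print(n,[(np.round(r["centre"]).tolist(),round(r["score"],2),np.round(px2w(f,r["centre"],z)[:2],3).tolist()) for r in tip_of(c,n)[:4]])
print(get_state())
cv2.imwrite("pics/both.png",cv2.resize(np.hstack([F[c]["img"] for c in F])[:,:,::-1],(800,300)))
E
```

```text
pics
top [ 0.43  -0.064  0.985] 351.74752339903665
tool_center [([323.0, 197.0], 0.74, [0.497, -0.296]), ([324.0, 269.0], 0.57, [0.3, -0.301]), ([385.0, 171.0], 0.57, [0.573, -0.47]), ([242.0, 119.0], 0.21, [0.709, -0.069])]
tool_head [([329.0, 249.0], 0.8, [0.356, -0.313]), ([394.0, 158.0], 0.79, [0.609, -0.496]), ([321.0, 178.0], 0.68, [0.549, -0.291])]
tool_handle [([326.0, 277.0], 0.85, [0.28, -0.306]), ([323.0, 201.0], 0.77, [0.485, -0.296]), ([378.0, 169.0], 0.67, [0.578, -0.451])]
tool_end [([332.0, 302.0], 0.95, [0.215, -0.322]), ([326.0, 213.0], 0.88, [0.453, -0.304]), ([365.0, 182.0], 0.82, [0.542, -0.415])]
rack_floor [([322.0, 196.0], 0.97, [0.5, -0.299]), ([325.0, 196.0], 0.21, [0.501, -0.307])]
pocket [([104.0, 217.0], 0.92, [0.429, 0.302])]
pocket_long_bay [([115.0, 198.0], 0.87, [0.483, 0.275])]
pocket_short_bay [([98.0, 236.0], 0.95, [0.377, 0.317]), ([118.0, 178.0], 0.68, [0.54, 0.271])]
brush_mid []
jar_mid [([203.0, 120.0], 0.91, [0.7, 0.038])]
puller_mid [([239.0, 120.0], 0.63, [0.702, -0.062]), ([105.0, 214.0], 0.25, [0.437, 0.287]), ([323.0, 195.0], 0.2, [0.502
[... 825 characters left out ...]
9, -0.277])]
{'clock': 1.2, 'q': array([-1.38516823e+00,  3.26160374e-01, -1.92575434e-01,  1.05200483e+00,
        3.30761118e-05,  1.43662024e+00]), 'joint_velocities': array([-0.00013519,  0.00073441, -0.001052  , -0.00063549,  0.00078502,
        0.00027723]), 'tau': array([-1.32445770e-03, -4.43334997e+01,  2.62760586e+01,  9.71031259e-04,
       -1.38912255e-04,  1.28568473e-05]), 'position': array([ 0.17294842, -0.52213479,  0.23131178]), 'eef_rot': array([3.10146085e+00, 5.00200522e-01, 5.41879901e-05]), 'contact_force': array([-0.12081478,  0.77925806,  1.10021351]), 'wrist_torque': array([-0.01907808, -0.00038025, -0.00864284]), 'grasp_force': 0.0, 'finger_gap': 0.9971896125872479}
```

View pics/top0.png

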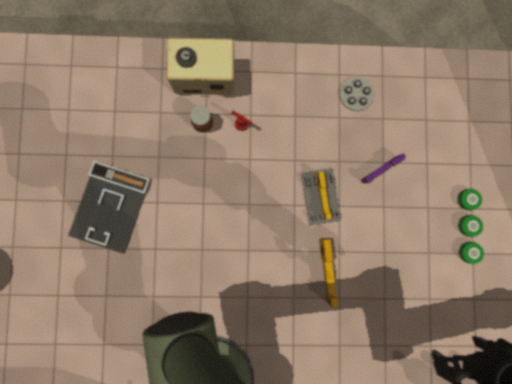

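View pics/side0.png

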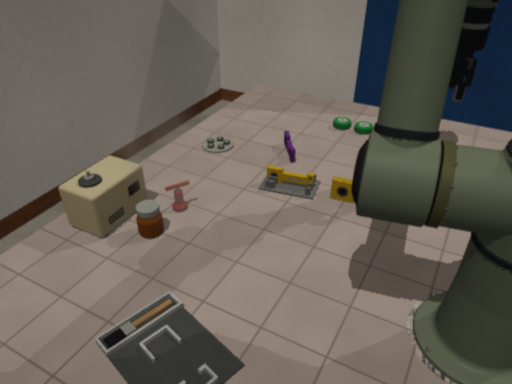

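The top view shows the rack with the yellow tool at about (322,196), a bigger yellow look-alike on the tiles at (328,272), a purple one at (384,168), the tray at (110,207), the jar at (202,119) and the puller at (241,120). The side view agrees: rack at (290,182), tray at lower left. I'll refine the poses by fitting box models to the masks.

```bash
cat >> h.py <<'E'
from scipy.optimize import minimize
# boxes: (x0,x1,y0,y1,z0,z1) local; pose x,y,yaw
def render(f,boxes,p,S=4):
    m=np.zeros((384*S,512*S),np.uint8); c,s=np.cos(p[2]),np.sin(p[2])
    for b in boxes:
        pts=[w2px(f,[p[0]+c*x-s*y,p[1]+s*x+c*y,z]) for x in b[:2] for y in b[2:4] for z in b[4:]]
        cv2.fillConvexPoly(m,cv2.convexHull(np.round((np.array(pts)+.5)*S*16).astype(np.int32)),1,shift=4)
    return m
def fit(frames,masks,boxes,p0):
    M=[cv2.resize(m.astype(np.uint8),None,fx=4,fy=4,interpolation=cv2.INTER_NEAREST) for m in masks]
    def cost(d):
        p=np.array(p0)+np.array(d)*[.01,.01,.1]; t=0
        for f,m in zip(frames,M):
            r=render(f,boxes,p); t-=(r&m).sum()/max(1,(r|m).sum())
        return t/len(M)
    o=min((minimize(cost,d,method="Nelder-Mead",options=dict(xatol=.01,fatol=1e-4,initial_simplex=np.array([d,[d[0]+.7,d[1],d[2]],[d[0],d[1]+.7,d[2]],[d[0],d[1],d[2]+.7]]))) for d in([0,0,0],[.3,-.3,-.3])),key=lambda o:o.fun)
    return np.round(np.array(p0)+o.x*[.01,.01,.1],4),round(-o.fun,3)
def near(c,name,px):
    L=[r for r in silhouettes(c,name)]
    return min(L,key=lambda r:np.hypot(*(np.array(r["centre"])-px))) if L else None
TOOL_EDGE=[(21,65,-7,7,6,50),(-47,21,-7,7,17,39),(-65,-47,-7,7,6,50)]
TOOL_FLAT=[(21,65,-22,22,0,14),(-47,21,-11,11,0,14),(-65,-47,-22,22,0,14)]
RACK=[(-75,75,-45,45,0,6),(33,59,-45,45,0,28),(-64,-50,-45,45,0,28)]
TRAY=[(-80,136,-80,80,0,5)]
TOOL_EDGE,TOOL_FLAT,RACK,TRAY=[[tuple(v/1000 for v in b) for b in B] for B in(TOOL_EDGE,TOOL_FLAT,RACK,TRAY)]
def see(name,boxes,p0,z,cams=("top","side")):
    fs,ms=[],[]
    for c in cams:
        f=grab_frame(c); r=near(c,name,w2px(f,[p0[0],p0[1],z]))
        if r is None: print(c,"none"); continue
        print(name,c,fit([f],[r["mask"]],boxes,p0),int(r["mask"].sum()),np.round(r["centre"]))
        fs.append(f);ms.append(r["mask"])
    r=fit(fs,ms,boxes,p0) if len(fs)>1 else None
    print("both",r); return r,fs,ms
E
python3 - <<'E'
from h import *
see("rack_floor",RACK+TOOL_EDGE,[.5,-.298,.15],.01)
see("tool_center",TOOL_EDGE,[.5,-.298,.15],.028)
see("pocket",TRAY,[.429,.298,-.377],.005)
out=[]
for c in("top","side"):
    f=grab_frame(c)
    for name,x,y in(("rack",.5,-.298),("tray",.44,.29)):
        u,v=w2px(f,[x,y,.01]).astype(int); k=55
        u=np.clip(u,k,512-k);v=np.clip(v,k,384-k)
        out.append(cv2.resize(f["img"][v-k:v+k,u-k:u+k,::-1],(290,290),interpolation=cv2.INTER_CUBIC)); print(c,name,u-k,v-k)
cv2.imwrite("pics/crop1.png",np.vstack([np.hstack(out[:2]),np.hstack(out[2:])]))
E
```

```text
rack_floor top (array([ 0.5004, -0.2947,  0.1746]), np.float64(0.772)) 1417 [317. 193.]
rack_floor side (array([ 0.5004, -0.2994,  0.176 ]), np.float64(0.599)) 817 [291. 189.]
both (array([ 0.4996, -0.2949,  0.1734]), np.float64(0.681))
tool_center top (array([ 0.4994, -0.2951,  0.1718]), np.float64(0.838)) 333 [323. 198.]
tool_center side (array([ 0.5015, -0.3011,  0.1346]), np.float64(0.783)) 535 [288. 178.]
both (array([ 0.4996, -0.2961,  0.1517]), np.float64(0.771))
pocket top (array([ 0.4314,  0.3   , -0.292 ]), np.float64(0.924)) 4463 [108. 208.]
pocket side (array([ 0.4404,  0.2947, -0.3118]), np.float64(0.885)) 7631 [173. 351.]
both (array([ 0.4313,  0.2984, -0.293 ]), np.float64(0.88))
top rack 266 141
top tray 53 158
side rack 234 127
side tray 121 274
```

View pics/crop1.png

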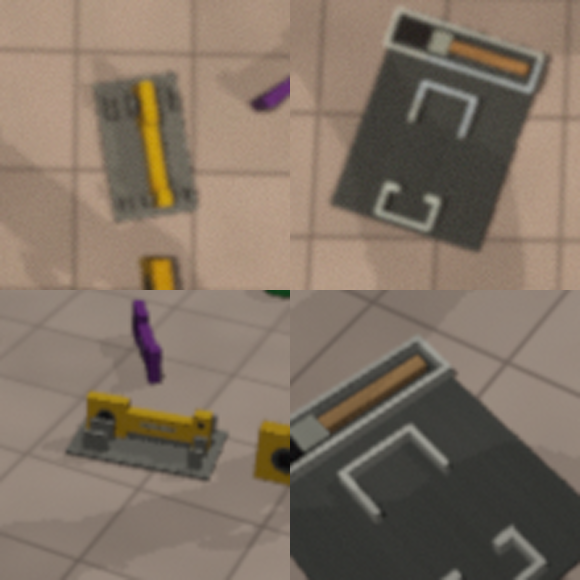

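```bash
cat >> h.py <<'E'
from scipy.spatial.transform import Rotation as Ro
def rv(yaw,tilt=0):
    """gripper down, x along yaw or yaw+pi (less joint travel decided by caller)"""
    x=np.array([np.cos(yaw),np.sin(yaw),0]);z=np.array([0,0,-1.]);return Ro.from_matrix(np.c_[x,np.cross(z,x),z]).as_rotvec()
def best(pos,yaw):
    q=np.array(get_state()["q"]); L=[]
    for y in(yaw,yaw+np.pi):
        s=ik(pos,rv(y))
        if s is not None: L.append((np.abs(np.array(s)-q).max(),y,np.round(s,2)))
    print("ik",L); return rv(min(L,key=lambda t:t[0])[1])
def loc(p,x,y=0): return np.array([p[0]+np.cos(p[2])*x-np.sin(p[2])*y,p[1]+np.sin(p[2])*x+np.cos(p[2])*y])
WALL=[(68,72,-29,29),(28,72,25,29),(28,72,-29,-25),(-72,-68,-29,29),(-72,-38,25,29),(-72,-38,-29,-25),(-44,-38,14.5,29),(-44,-38,-29,-14.5)]
WALL=[tuple(v/1000 for v in b)+(.005,.015) for b in WALL]
PLATE=[(-.076,.085,-.07,.07,.005,.005)]
def fitwall(f,p0):
    g=f["img"].astype(float).mean(2)
    w=cv2.resize(render(f,PLATE,p0,1),None,fx=1,fy=1)>0
    def cost(d):
        p=np.array(p0)+np.array(d)*[.01,.01,.1]
        r=cv2.GaussianBlur(cv2.resize(render(f,WALL,p).astype(np.float32),(512,384),interpolation=cv2.INTER_AREA),(0,0),.6)
        return -np.corrcoef(r[w],g[w])[0,1]
    o=min((minimize(cost,d,method="Nelder-Mead",options=dict(xatol=.01,fatol=1e-4,initial_simplex=np.array(d)+np.array([[0,0,0],[.6,0,0],[0,.6,0],[0,0,.6]]))) for d in([0,0,0],[.3,-.3,-.3],[-.3,.3,.3])),key=lambda o:o.fun)
    return np.round(np.array(p0)+o.x*[.01,.01,.1],4),round(-o.fun,3)
E
python3 - <<'E'
from h import *
for c in("top","side"): print("wall",c,fitwall(grab_frame(c),[.4305,.299,-.34]))
T=[.4995,-.296,.168]; g=loc(T,-.005)
r=best([*g,.012],T[2]); print(ik([*g,.012],r) is not None)
movep([*g,.13],r); print(get_state()["clock"])
print(move_l([*g,.012],.12,until_force=15))
grab(40); s=get_state(); print(s["clock"],s["position"],s["finger_gap"],s["grasp_force"],s["contact_force"])
move_l([*g,.12],.12); s=get_state(); print(s["clock"],s["finger_gap"],s["grasp_force"],s["contact_force"])
f=grab_frame("side"); save(f,"lift.png")
for y in(-.34,-.34+np.pi): print([ik([.43,-.03,.03],rv(y)),ik([.43,.3,.007],rv(y))])
E
```

```text
wall top (array([ 0.4319,  0.3009, -0.3011]), np.float64(0.944))
wall side (array([ 0.4359,  0.2946, -0.2992]), np.float64(0.905))
ik [(np.float64(0.8685283300177862), 0.168, array([-0.67,  0.61, -0.37,  0.59,  0.  ,  2.31])), (np.float64(2.273064323572008), 3.3095926535897933, array([-0.67,  0.61, -0.37,  0.59,  0.  , -0.84]))]
True
3.5
False
5.2833 [ 0.49474641 -0.29696985  0.01224356] 0.1571442163449178 40.787689089775085 [0.04834075 0.18245306 2.33485938]
6.3333 0.15520943376098073 40.439289808273315 [ 0.96566691  0.09440673 -0.54339751]
[array([-2.41243076e-01,  3.78177295e-01, -7.45759401e-01,  4.46859631e-01,
       -4.44089210e-16, -3.04283573e+00]), array([ 4.68323090e-01,  5.42188223e-01, -5.22858753e-01,  5.05749351e-01,
       -4.44089210e-16, -2.33326956e+00])]
[array([-0.24124308,  0.37817729, -0.7457594 ,  0.44685963,  0.        ,
        0.09875692]), array([ 4.68323090e-01,  5.42188223e-01, -5.22858753e-01,  5.05749351e-01,
       -4.44089210e-16,  8.08323090e-01])]
```

View pics/lift.png

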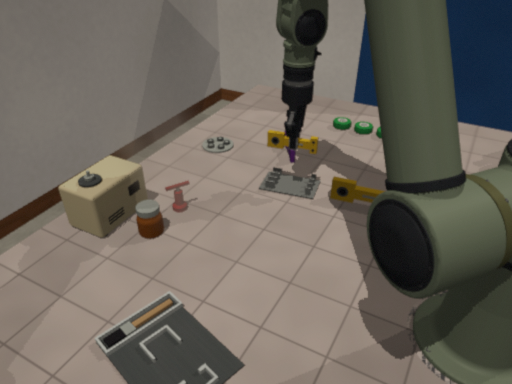

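The side view shows the tool held level, clear of the rack, at about (292,143). Next I'll stand it on the tiles, release it and tip it over.

```bash
python3 - <<'E'
from h import *
T=[.435,-.055,.168]; g=loc(T,-.005); r=rv(.168)
print(np.round(ik([*g,.08],r),2))
movep([*g,.06],r); move_l([*g,.012],.08)
print(move_l([*g,.0055],.01,until_force=4)); s=get_state(); print(s["clock"],s["position"],s["contact_force"],s["finger_gap"])
let_go(); sleep(.2); move_l([*g,.09],.12)
s=get_state();print(s["clock"])
grab(20)
a=loc(T,.030,-.042)
move_l([*a,.09],.15); move_l([*a,.034],.1)
print(move_l([*loc(T,.030,-.006),.034],.035,until_force=12)); s=get_state(); print(s["clock"],s["contact_force"],s["position"])
f=grab_frame("top");save(f,"tip.png"); g2=grab_frame("side")
cv2.imwrite("pics/tip2.png",np.hstack([cv2.resize(f["img"][100:300,170:370],(400,400)),cv2.resize(g2["img"][100:300,180:380],(400,400))])[:,:,::-1])
E
```

```text
[-0.3   0.29 -0.69  0.59  0.    2.67]
True
8.725 [ 0.4300894  -0.05583101  0.00616456] [-0.15955129 -0.26120577  3.84717496] 0.15710367520214563
10.4667
False
13.6333 [-0.18664158  0.69259703 -0.24480477] [ 0.46570063 -0.05605489  0.03401056]
```

View pics/tip2.png

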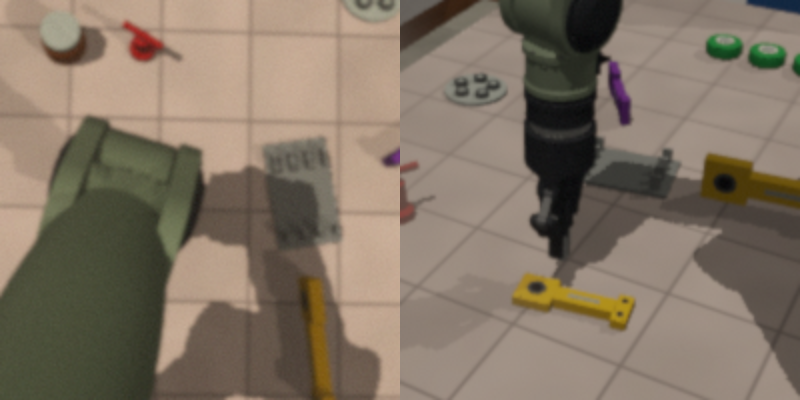

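The tool now lies flat: the side crop shows its face up with the head at (540,290). I'll move aside, measure it, then regrasp.

```bash
python3 - <<'E'
from h import *
s=get_state();p=s["position"]; move_l([p[0],p[1],.12],.2); let_go()
q=list(get_state()["q"]); q[0]-=.9; set_joints(q)
r,fs,ms=see("tool_center",TOOL_FLAT,[.430,-.026,.168],.007)
print(get_state()["clock"])
for f in (fs[0],): cv2.imwrite("pics/flat.png",cv2.resize(f["img"][140:280,180:320,::-1],(500,500),interpolation=cv2.INTER_CUBIC))
E
```

```text
tool_center top (array([ 0.4292, -0.0224,  0.1625]), np.float64(0.892)) 545 [222. 215.]
tool_center side (array([ 0.4312, -0.0272,  0.1585]), np.float64(0.938)) 912 [262. 251.]
both (array([ 0.4303, -0.0234,  0.1553]), np.float64(0.859))
16.8083
```

View pics/flat.png

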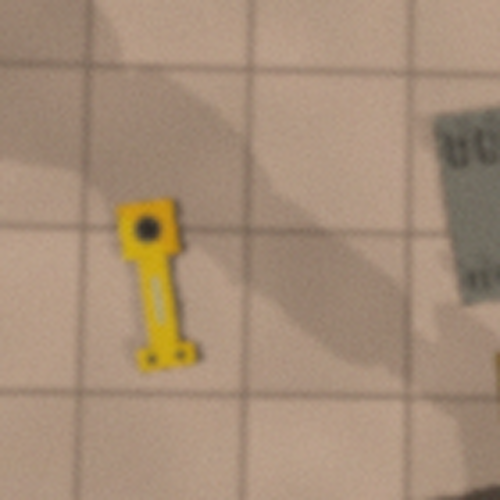

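```bash
python3 - <<'E'
from h import *
T=[.4302,-.0248,.16]; g=loc(T,-.013)
for y in(T[2],T[2]+np.pi): print(np.round(ik([*g,.05],rv(y)),2))
r=rv(T[2]+np.pi) 
movep([*g,.08],r); print(move_l([*g,.003],.1,until_force=10))
grab(30); s=get_state(); print(s["clock"],s["position"],s["finger_gap"],s["grasp_force"],s["contact_force"])
let_go(); move_l([*g,.09],.2)
q=list(get_state()["q"]); q[0]-=.9; set_joints(q)
see("tool_center",TOOL_FLAT,T,.007)
for c in("top","side"): print("wall",c,fitwall(grab_frame(c),[.432,.299,-.30]))
print(get_state()["clock"])
E
```

```text
[-0.24  0.32 -0.76  0.49 -0.    2.74]
[-0.24  0.32 -0.76  0.49 -0.   -0.4 ]
False
20.9417 [ 0.41761241 -0.02690834  0.00330043] 0.24354826512418604 30.977954864501953 [-0.64414541  0.38009442  5.17783569]
tool_center top (array([ 0.4299, -0.0226,  0.1677]), np.float64(0.86)) 509 [222. 215.]
tool_center side (array([ 0.4315, -0.0271,  0.1724]), np.float64(0.947)) 902 [264. 252.]
both (array([ 0.4308, -0.0244,  0.1642]), np.float64(0.854))
wall top (array([ 0.4316,  0.3007, -0.2998]), np.float64(0.958))
wall side (array([ 0.4358,  0.2947, -0.2989]), np.float64(0.914))
23.8333
```

```bash
python3 - <<'E'
from h import *
T=[.4302,-.0248,.16]; g=np.array([.4176,-.0269]); r=rv(T[2]+np.pi)
movep([*g,.08],r); print(move_l([*g,.003],.1,until_force=10))
grab(40); s=get_state(); print(s["clock"],s["position"],s["finger_gap"],s["grasp_force"])
move_l([*g,.09],.15)
P=[.4337,.2977,-.30]; k=loc(P,-.0132); r=rv(P[2]+np.pi)
movep([*k,.09],r); move_l([*k,.030],.1); sleep(.2)
s=get_state(); print(s["clock"],s["position"],s["finger_gap"],s["contact_force"])
hit=move_l([*k,.0075],.02,until_force=4)
s=get_state(); print(hit,s["clock"],s["position"],s["finger_gap"],s["contact_force"])
f=grab_frame("side"); cv2.imwrite("pics/in.png",cv2.resize(f["img"][254:384,90:260,::-1],(680,520),interpolation=cv2.INTER_CUBIC))
E
```

```text
False
26.7167 [ 0.41784706 -0.02690238  0.00334024] 0.24533911177774512 39.63806927204132
29.6417 [0.42167337 0.30188939 0.03069022] 0.24333658082827955 [-0.29632184  0.1095345  -1.23491686]
True 30.6417 [0.42088021 0.30149693 0.00834687] 0.2416945635070713 [-0.72094552 -0.69522603  5.59276832]
```

View pics/in.png

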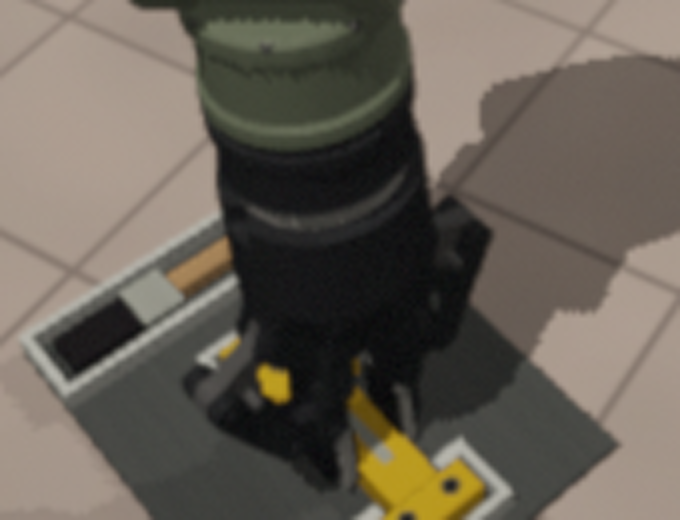

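The tool touched down at TCP z 0.0083, which is where the pocket floor should be. The picture shows the cross-bar inside the short bay at about (440,490). I'll release it and check.

```bash
python3 - <<'E'
from h import *
p=get_state()["position"]; let_go(); sleep(.2); move_l([p[0],p[1],.15],.12)
q=list(get_state()["q"]); q[0]-=1.0; set_joints(q); sleep(.3)
s=get_state(); print(s["clock"],s["contact_force"])
a=grab_frame("top");b=grab_frame("side")
cv2.imwrite("pics/end.png",np.hstack([cv2.resize(a["img"][150:270,50:170],(400,400),interpolation=cv2.INTER_CUBIC),cv2.resize(b["img"][264:384,100:220],(400,400),interpolation=cv2.INTER_CUBIC)])[:,:,::-1])
for n in("jar_mid","puller_mid","brush_mid"): print(n,[(np.round(x["centre"]),round(x["score"],2)) for x in tip_of("side",n)[:2]])
E
```

```text
34.9667 [-0.6328262   0.54953054  0.7261119 ]
jar_mid [(array([148., 222.]), 0.8)]
puller_mid [(array([179., 196.]), 0.9)]
brush_mid [(array([138., 320.]), 0.59)]
```

View pics/end.png

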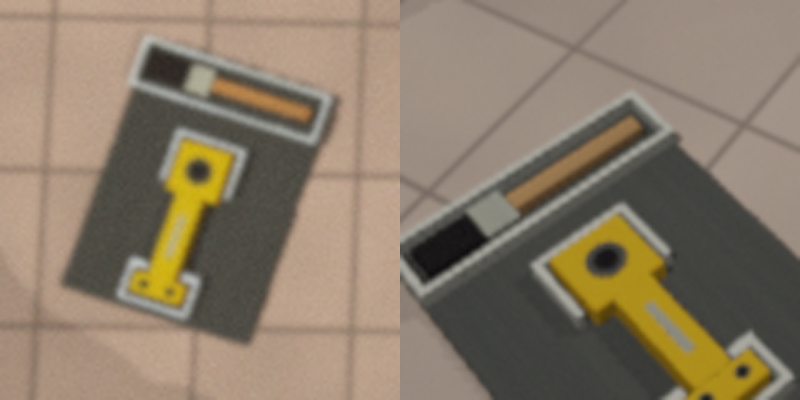

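Both views show the tool flat in the pocket, with the head in the long bay at (198,170) in the top crop and the cross-bar at (158,287). The brush, jar and puller haven't moved.

```bash
python3 -c "
from cell import *
print(sign_off())"
```

```text
the job is handed in; nothing more can be done
None
```

The skate tool was lifted from the rack and tipped flat onto the tiles. It was then regrasped across its handle and now lies released on the pocket floor with its big head in the long bay; the job is handed in at about 35 s, with the brush, jar and puller where they were.

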